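Clear the nail art practice sheet into its caddy, dish and tray

TASK

Put away the things left among the wet samples on the practice sheet: stand the two nail polish bottles upright in empty bays of the square white caddy, set the two gel pots lid up on the floor of the round steel dish, and lay the grey and white buffer block flat in the empty lane of the aluminium file tray. Set each one down rather than dropping it, and leave the two sample stands where they are, as their nails are still wet.

Things in the scene. Friction and masses are not known exactly. Their poses are not given: they have to be found in the camera images.
- bottle_a: Nail polish bottle, upright: square silver-grey glass body 32 x 32 x 40 mm, sloped shoulders to 45 mm, then a slim round black cap 16 mm across up to 78 mm, fixed to it; about 55 g. Origin at the centre of its underside, z up through the cap, x, y square to the sides. Two alike are to be put away; a third like them already stands in the caddy. Hold it by the cap.
- bottle_b: Nail polish bottle, upright: square silver-grey glass body 32 x 32 x 40 mm, sloped shoulders to 45 mm, then a slim round black cap 16 mm across up to 78 mm, fixed to it; about 55 g. Origin at the centre of its underside, z up through the cap, x, y square to the sides. Two alike are to be put away; a third like them already stands in the caddy. Hold it by the cap.
- pot_a: Gel pot, lid up: low round white jar, body 36 mm across, fixed lid 38 mm across from 16 to 30 mm height (30 mm tall in all); about 30 g. Origin at the centre of its underside, z up. Two alike are to be put away; a third like them already stands in the steel dish.
- pot_b: Gel pot, lid up: low round white jar, body 36 mm across, fixed lid 38 mm across from 16 to 30 mm height (30 mm tall in all); about 30 g. Origin at the centre of its underside, z up. Two alike are to be put away; a third like them already stands in the steel dish.
- buffer: Buffer block lying flat: light foam-and-abrasive block 70 x 26 x 28 mm (x, y, z), dark grey top and bottom faces, white sides; about 25 g, rigid enough to grip. Origin at the centre of its underside, x along the 70 mm length, z up.
- caddy: Polish bottle caddy, fixed: square open white plastic box 124 x 124 x 32 mm; walls and the crossed dividers 4 mm thick and equally tall, floor 4 mm thick. Four bays, 56 mm square inside, centred at x, y = +-30 mm. Origin at the centre of its underside, z up. A stored bottle stands in the bay at (+30, +30) mm; the other three are empty.
- dish: Gel pot dish, fixed: round open steel dish, 156 mm across the rim, 12 mm tall, wall and floor 3 mm thick, flat floor about 142 mm across. Origin at the centre of its underside, z up. A stored pot stands on it 45 mm from the centre towards its +x; the rest of the floor is empty.
- filetray: File tray, fixed: open aluminium tray 150 x 107 x 12 mm (x, y, z); walls, floor and divider 3 mm thick. The divider, as tall as the walls, runs along x through the middle: two lanes 144 x 49 mm inside, centred at y = +-26 mm. Two flat nail files (125 x 17 x 4 mm) lie in the -y lane; the +y lane is empty, for the block to lie along it. Origin at the centre of its underside, z up.
- stand_a: Sample stand with a freshly painted nail: white flat base 56 x 42 x 7 mm, a thin bent arm at its +x end carrying a small decorated nail tip, top about 42 mm high; 35 g, loose. Origin at the centre of its underside, x along the 56 mm side, z up. Two alike. Still wet: it stays where it is.
- stand_b: Sample stand with a freshly painted nail: white flat base 56 x 42 x 7 mm, a thin bent arm at its +x end carrying a small decorated nail tip, top about 42 mm high; 35 g, loose. Origin at the centre of its underside, x along the 56 mm side, z up. Two alike. Still wet: it stays where it is.

How it is judged:
At the end, for the whole second after the job is handed in: Bottles upright (7 deg) on the floor of empty caddy bays; pots lid up (7 deg) on the dish floor, within 62 mm of its centre; buffer block flat (7 deg) on the floor of the empty file lane, within 45 mm of mid-lane; all at rest; both sample stands upright within 10 mm of where they began (x of bottle_a in the frame of caddy between -0.05 and 0.05 m and y of bottle_a in the frame of caddy between -0.05 and 0.05 m and z of each of bottle_a, bottle_b in the frame of caddy below 0.01 m and angle between each of bottle_a, bottle_b, pot_a, pot_b, buffer, stand_a, stand_b's own z axis and vertical below 0.12 rad and x of bottle_b in the frame of caddy between -0.05 and 0.05 m and y of bottle_b in the frame of caddy between -0.05 and 0.05 m and horizontal distance between each of pot_a, pot_b and dish below 0.062 m and z of each of pot_a, pot_b in the frame of dish below 0.009 m and x of buffer in the frame of filetray between -0.045 and 0.045 m and y of buffer in the frame of filetray between 0.008 and 0.044 m and z of buffer in the frame of filetray below 0.009 m and linear speed of each of bottle_a, bottle_b, pot_a, pot_b, buffer below 0.02 m/s and angular speed of each of bottle_a, bottle_b, pot_a, pot_b, buffer below 0.2 rad/s and distance of each of stand_a, stand_b from where it was at the start of the episode below 0.01 m); the robot touches nothing.
It fails at once if the first sample stand with its wet nail was shifted by more than 10 mm or tipped (distance of stand_a from where it was at the start of the episode above 0.01 m or angle between stand_a's own z axis and vertical above 0.2 rad).
It fails at once if the second sample stand with its wet nail was shifted by more than 10 mm or tipped (distance of stand_b from where it was at the start of the episode above 0.01 m or angle between stand_b's own z axis and vertical above 0.2 rad).
It fails at once if a bottle was dropped or thrown (faster than 0.65 m/s, a fall of about 22 mm, with no finger on it) ((linear speed of bottle_a above 0.65 m/s and contact force between the fingers and bottle_a below 0.05 N) or (linear speed of bottle_b above 0.65 m/s and contact force between the fingers and bottle_b below 0.05 N)).
It fails at once if a pot was dropped or thrown (faster than 0.65 m/s, a fall of about 22 mm, with no finger on it) ((linear speed of pot_a above 0.65 m/s and contact force between the fingers and pot_a below 0.05 N) or (linear speed of pot_b above 0.65 m/s and contact force between the fingers and pot_b below 0.05 N)).
It fails at once if the buffer block was dropped or thrown (faster than 0.65 m/s, a fall of about 22 mm, with no finger on it) ((linear speed of buffer above 0.65 m/s and contact force between the fingers and buffer below 0.05 N)).
It also fails if it takes over 112 s, if anything falls off the work surface, if the arm or the gripper's body presses on something with over 40 N, if the wrist force passes 120 N, or if a joint passes its speed limit or range.

ROBOT

A 7-joint arm with a two-finger parallel gripper is mounted at the origin on the work surface. World frame = base frame: x ahead of the robot, y to its left, z up, the work surface at z = 0. Lengths are in m, angles in rad, forces in N, time in s.
With the tool pointing down it reaches from about 0.425 to 0.925 m from the base axis. Payload 6.8 kg.
Tool frame: the origin (TCP) lies midway between the tips of the shut fingers; the grasp point (between the pads) lies 19 mm behind it; z points along the fingers, y is the line along which they close (so a half turn about z gives the same grasp; the last joint's range is limited). The gripper opens to 85 mm and grips with 20 to 120 N. Pads are 22 mm wide; open, the fingers measure 114 mm over their backs; the gripper's body (76 mm by 85 mm) begins 54 mm behind the grasp point. The pads swing forward as they close: fully open they stand 13 mm farther back than shut.
Start: joints at [1.037, 0.477, 0.022, 1.555, -0.011, 1.109, -0.083], TCP at [0.279, -0.615, 0.231] pointing down, gripper open.
Joint ranges: [-2.96, 2.96], [-0.34, 2.1], [-1.41, 1.46], [0.24, 2.44], [-1.37, 4.51], [0.17, 1.92], [-2.96, 2.96]. Speed limits (rad/s): [2.39, 2.39, 3.14, 3.14, 3.14, 3.14, 3.14].

INTERFACE

Orientations are given as a rotation vector (axis times angle).
In Python, from bench import status, vision, r gives the robot as it stands. The module is installed in compiled form; this text tells all that it offers.
- The arm moves only by the shell command python3 -m handwheel 'ROWS' [OPENING] [FORCE]. ROWS is JSON, a list of rows, each an object with "dp": the shift along the tool's x, y, z in m, a list of three; "delta_rot": the turn, a rotation vector about the tool's x, y, z in rad, a list of three. In form: [{"dp": [x, y, z], "delta_rot": [rx, ry, rz]}, ...]. A call has 1 to 12 rows; each row is the pose to reach, as a shift and turn from the pose commanded when the call began, along the tool's axes at that moment; what a row does not reach only later rows make up. A row lasts 1/8 s, in which the tool goes at most 62.5 mm and 10.7 degrees, less where a joint would pass 70% of its speed; a pose out of reach is approached as far as the arm can. A call with a gripper value outside its range is refused whole. OPENING is the opening, from 0 (shut) to 1 (fully open), set as the call begins (- or left out, the last holds). The fingers move at their own pace and stop on an object; FORCE is the grip in N (left out, the last holds). Time passes only in rows, so rows that repeat a pose let the fingers close. It gives the time, the measured TCP pose, the force, the opening and the grip force at its end, in the units of the state.
- status.get_obs(): the state, without advancing time (a new reading comes with each control period).
- vision.grab_frame(name): name is "scene" or "top"; returns a dict with "img" (420x560x3 uint8, blue, green, red), "fovy" (degrees; the focal length in pixels is half the picture's height over the tangent of half this angle, whatever the lens; pixels are square), "cx", "cy" (the principal point, pixels), "distortion" ([k1, k2, p1, p2, k3] as OpenCV has them; the pictures are not rectified), "world_from_camera" (4x4, takes a point from camera to world coordinates). Camera axes: x right, y up, looking along -z (the intrinsics and any distortion apply to the point x, -y, -z); pixel columns grow to the right and rows downward; lengths in m; the calibration is good to about 2 mm. A picture is of the moment at which its call begins. There is no depth.
- r.hand_in(): hands the job in; it is judged then, once.
The state is a dict: "clock": time; "joints": joint angles; "qvel": joint speeds; "tau": joint torques, N m; "tcp_pos": TCP position; "orientation": TCP orientation; "contact_force": force on the tool from outside, world axes, zero at the start; "moment": the same for the moment, N m; "grip_width": finger opening in m; "gripper_force": force on a finger pad.
Only numpy, scipy, OpenCV 4.12 (cv2) and the standard library are available. Lean on these libraries where they do the work, as an engineer would, in place of code of your own. Each camera call takes 0.05 s, during which the arm holds its last target. There are 200 camera calls.

## Working session

There is one attempt and no reset: what is moved stays moved. The work goes in short steps, Python scripts to look and compute and a shell command to move; the robot and the scene stay as the last step left them, time stands still between calls to the robot, and variables do not carry over. Pictures are saved under pics/ and viewed, at most 14 in all, crops included, and the job is handed in when it is done.

```bash
mkdir -p pics; python3 - <<'E'
from bench import status, vision
import cv2,pickle,numpy as np
o=status.get_obs();print(o)
for n in("scene","top"):
    f=vision.grab_frame(n);pickle.dump(f,open(f"{n}0.pkl","wb"));cv2.imwrite(f"pics/{n}0.png",f["img"])
    print(n,{k:v for k,v in f.items() if k!="img"})
E
```

```text
{'clock': 0.0, 'joints': array([ 1.03690674,  0.47783297,  0.02234129,  1.55647241, -0.01149851,
        1.10927781, -0.08307706]), 'qvel': array([ 0.0007037 ,  0.00023109,  0.0008828 , -0.00132215,  0.0002968 ,
       -0.00066397,  0.00036218]), 'tau': array([ 4.64925233e-05, -5.96452260e+01,  1.60760086e+00, -2.81193119e+01,
        1.23612213e-02,  9.27587680e-03,  1.31045562e-05]), 'tcp_pos': array([ 0.27853913, -0.61419301,  0.23029486]), 'orientation': array([-3.06890680e+00, -6.63477546e-01,  8.33544972e-04]), 'contact_force': array([-0.37545221, -0.1386468 , -0.19092083]), 'moment': array([ 0.00937139,  0.01852865, -0.01227891]), 'gripper_force': 0.0, 'grip_width': 0.08543281525565789}
scene {'fovy': 47.27560182592045, 'cx': 281.17696040747, 'cy': 208.80161943459854, 'distortion': array([-0.01636927,  0.        ,  0.        ,  0.        ,  0.        ]), 'world_from_camera': array([[ 0.8269734 , -0.41031505,  0.38439114,  0.91569702],
       [ 0.56223722,  0.60098857, -0.5680687 , -0.56292511],
       [ 0.00207245,  0.68589671,  0.72769596,  0.75110954],
       [ 0.        ,  0.        ,  0.        ,  1.        ]])}
top {'fovy': 44.42136629665517, 'cx': 273.5792776201176, 'cy': 205.2378594455956, 'distortion': array([-0.0376338,  0.       ,  0.       ,  0.       ,  0.       ]), 'world_from_camera': array([[-5.20532436e-03,  9.92030508e-01, -1.25890333e-01,
         4.10558371e-01],
       [-9.99981928e-01, -4.78521172e-03,  3.63931267e-03,
         9.01156399e-04],
       [ 3.00789730e-03,  1.25907001e-01,  9.92037489e-01,
         1.32556100e+00],
       [ 0.00000000e+00,  0.00000000e+00,  0.00000000e+00,
         1.00000000e+00]])}
```

View pics/top0.png

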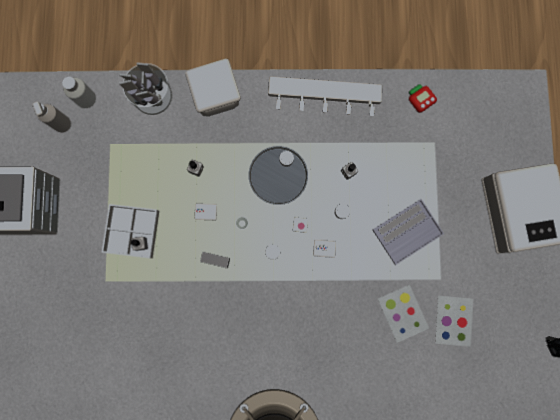

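View pics/scene0.png

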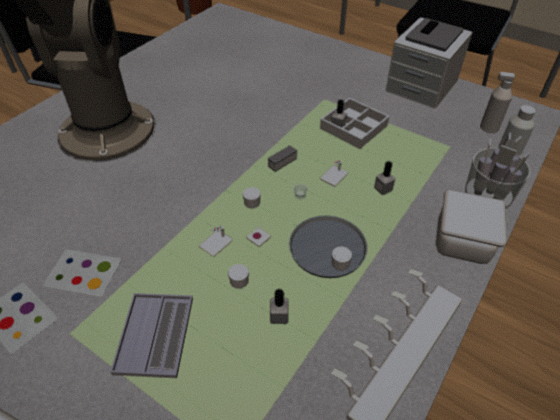

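The top view shows the caddy at left (131,232), dish (278,175), tray at right (407,232), bottles at (195,167) and (349,170), pots at (342,211) and (273,251), buffer at (215,260), and stands at (205,211) and (324,248). There are also decoys: a clear ring and a pink tile. I'll enlarge for measuring.

```bash
cat > h.py <<'E'
import numpy as np,cv2,pickle
def load(n): return pickle.load(open(n+".pkl","rb"))
def K(f):
    h=f["img"].shape[0];fl=h/2/np.tan(np.radians(f["fovy"])/2)
    return np.array([[fl,0,f["cx"]],[0,fl,f["cy"]],[0,0,1]])
def ray(f,px):
    u=cv2.undistortPoints(np.array(px,float).reshape(-1,1,2),K(f),f["distortion"]).reshape(-1,2)
    W=f["world_from_camera"];d=np.c_[u[:,0],-u[:,1],-np.ones(len(u))]@W[:3,:3].T
    return W[:3,3],d
def plane(f,px,z):
    o,d=ray(f,px);return o+d*((z-o[2])/d[:,2])[:,None]
def proj(f,P):
    W=f["world_from_camera"];c=(np.atleast_2d(P)-W[:3,3])@W[:3,:3];c=c*[1,-1,-1]
    return cv2.projectPoints(c,np.zeros(3),np.zeros(3),K(f),f["distortion"])[0].reshape(-1,2)
def two(f1,p1,f2,p2):
    o1,d1=ray(f1,p1);o2,d2=ray(f2,p2);d1,d2=d1[0],d2[0]
    s=np.linalg.lstsq(np.c_[d1,-d2],o2-o1,rcond=None)[0];a,b=o1+s[0]*d1,o2+s[1]*d2
    return (a+b)/2,np.linalg.norm(a-b)
E
python3 - <<'E'
from h import *
t=load("top0")["img"];s=load("scene0")["img"]
cv2.imwrite("pics/t1.png",cv2.resize(t[140:290,100:280],None,fx=4.4,fy=4-0.4+.4,interpolation=cv2.INTER_CUBIC)[:600,:800])
cv2.imwrite("pics/t2.png",cv2.resize(t[140:290,250:450],None,fx=4,fy=4,interpolation=cv2.INTER_CUBIC))
cv2.imwrite("pics/s1.png",cv2.resize(s[90:390,100:460],None,fx=2,fy=2,interpolation=cv2.INTER_CUBIC))
E
```

```text
(no output)
```

View pics/t1.png

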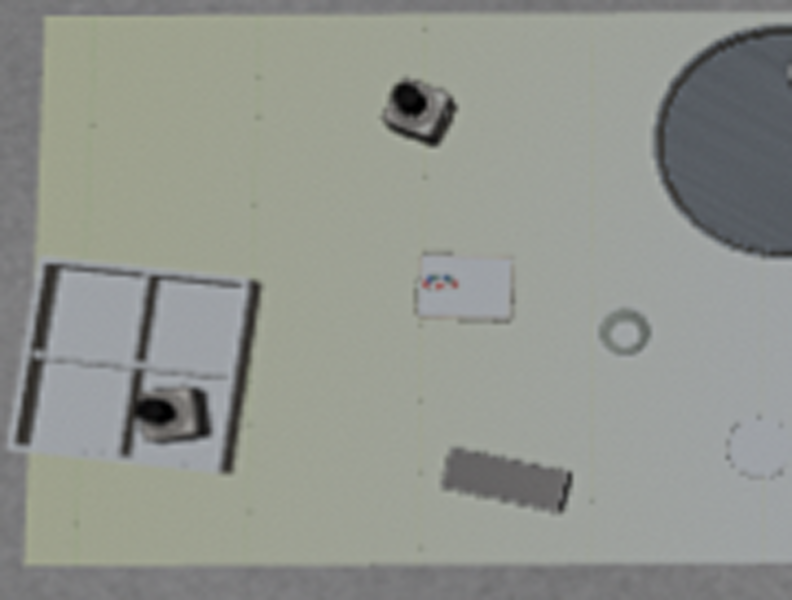

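View pics/t2.png

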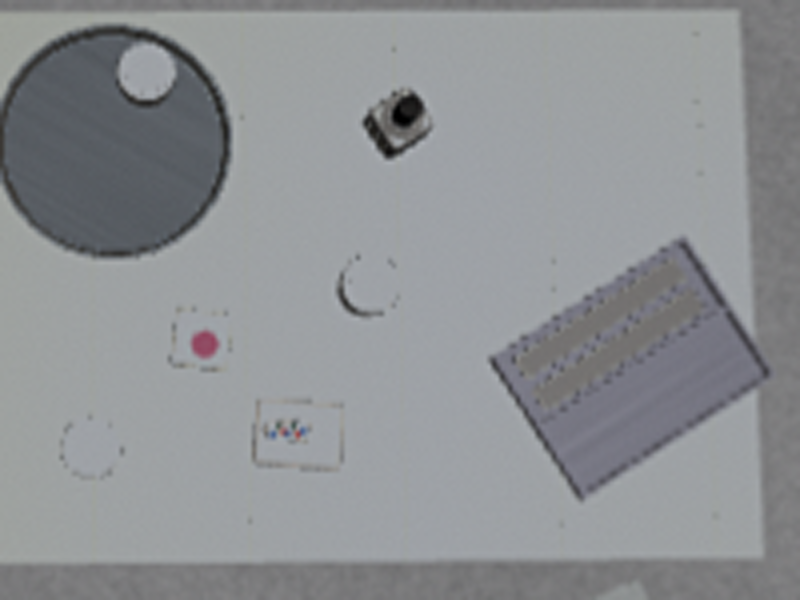

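View pics/s1.png

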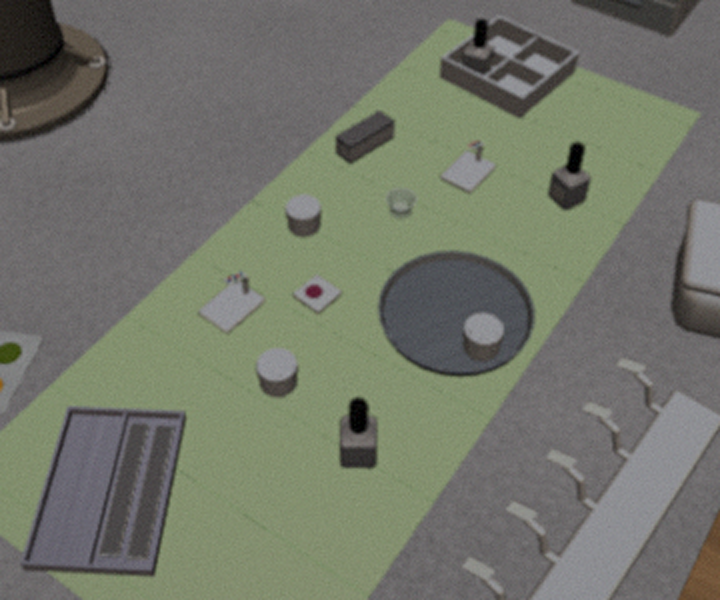

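```bash
cat > m.py <<'E'
from h import *
t=load("top0");s=load("scene0")
T1=lambda p:(np.atleast_2d(p)+.5)/[4.4,4]-.5+[100,140]
T2=lambda p:(np.atleast_2d(p)+.5)/4-.5+[250,140]
S1=lambda p:(np.atleast_2d(p)+.5)/2-.5+[100,90]
np.set_printoptions(precision=4,suppress=True)
def blobs(mask,roi,amin=15):
    x0,y0,x1,y1=roi;m=np.zeros(mask.shape,np.uint8);m[y0:y1,x0:x1]=mask[y0:y1,x0:x1]
    n,l,st,c=cv2.connectedComponentsWithStats(m);return [(st[i,4],c[i]) for i in range(1,n) if st[i,4]>=amin]
gt=cv2.cvtColor(t["img"],6);gs=cv2.cvtColor(s["img"],6)
bt=blobs((gt<32).astype(np.uint8),(100,140,445,285));bs=blobs((gs<30).astype(np.uint8),(250,90,430,330))
print("caps top",bt);print("caps scene",bs)
for a,c in bt:
    for b,d in bs:
        p,e=two(t,c,s,d)
        if e<.006: print("cap",p,e,plane(t,c,.0615)[0][:2])
# pots lids in scene: bright, low saturation
hsv=cv2.cvtColor(s["img"],40);
for th in (150,165):
  m=((hsv[...,1]<40)&(hsv[...,2]>th)).astype(np.uint8)
  for a,c in blobs(m,(190,160,360,300),40): print("bright",th,a,c,plane(s,c,.03)[0][:2])
for n,pt,ps in(("potL",T1([762,447])if 0 else T2([92,447]),S1([303,208])),("potR",T2([372,285]),S1([277,362])),("pot dish",T2([147,71]),S1([484,330]))):
    print(n,two(t,pt,s,ps),plane(t,pt,.03)[0],plane(s,ps,.03)[0])
# buffer
m=((gt<125)).astype(np.uint8)
roi=np.zeros_like(m);roi[248:272,195:235]=m[248:272,195:235]
c=max(cv2.findContours(roi,0,1)[0],key=cv2.contourArea)
bx=cv2.boxPoints(cv2.minAreaRect(c));w=plane(t,bx,.028);print("buf",w[:,:2].mean(0),w[:,:2],np.linalg.norm(np.diff(w,axis=0),axis=1))
b2=plane(s,S1([[337,138],[382,113],[394,122],[347,147]]),.028);print("buf s",b2[:,:2].mean(0))
def box(n,p,f,z):
    w=plane(f,p,z)[:,:2];print(n,w.mean(0),np.linalg.norm(np.roll(w,-1,0)-w,axis=1),"edge ang",[round(np.degrees(np.arctan2(*(b-a)[::-1])),1) for a,b in zip(w,np.roll(w,-1,0))])
box("caddy t",T1([[45,262],[259,282],[232,472],[10,450]]),t,.032)
box("caddy s",S1([[500,18],[578,60],[519,100],[442,62]]),s,.032)
box("tray t",T2([[490,358],[684,238],[770,375],[582,500]]),t,.012)
box("tray s",S1([[69,409],[185,412],[155,572],[26,568]]),s,.012)
box("stL t",T1([[420,252],[514,258],[512,322],[416,316]]),t,.007)
box("stR t",T2([[257,400],[344,405],[342,468],[253,464]]),t,.007)
box("stL s",S1([[470,149],[496,166],[468,190],[441,172]]),s,.007)
box("stR s",S1([[236,278],[264,301],[227,330],[199,308]]),s,.007)
print("stick",plane(s,S1([[480,158],[246,292]]),.007)[:,:2])
print("dish",plane(t,T2([113,141]),.012)[0],plane(s,S1([456,312]),.012)[0],"ends",plane(t,T2([[-2,141],[230,141],[113,27],[113,256]]),.012)[:,:2])
print("stored cap",plane(t,T1([152,411]),.078)[0])
for n,p in(("A",[[383,115],[402,80],[457,103],[436,146]]),):pass
E
python3 m.py
```

```text
caps top [(np.int32(37), array([192.6757, 164.4595])), (np.int32(31), array([351.1613, 167.2258])), (np.int32(38), array([134.8947, 242.3684]))]
caps scene [(np.int32(62), array([339.8548, 106.2903])), (np.int32(74), array([387.0946, 168.7432])), (np.int32(114), array([278.6754, 297.6754]))]
cap [0.6741 0.1978 0.0649] 0.00022931508137948663 [0.6749 0.1983]
cap [ 0.665  -0.1983  0.0648] 0.0008831583431000807 [ 0.666  -0.1986]
cap [0.4801 0.3359 0.0691] 3.212163683702897e-05 [0.4805 0.3379]
bright 150 57 [210.1754 242.5088] [ 0.4716 -0.1517]
bright 150 54 [342.0741 252.2963] [ 0.6945 -0.0287]
bright 150 43 [235.2326 271.9302] [ 0.5547 -0.1794]
potL (array([ 0.4582, -0.0007,  0.0314]), np.float64(0.0003111338625499608)) [ 0.4582 -0.0008  0.03  ] [0.4574 0.0005 0.03  ]
potR (array([ 0.5597, -0.1777,  0.0354]), np.float64(0.0017108961204830187)) [ 0.5597 -0.179   0.03  ] [ 0.5576 -0.1742  0.03  ]
pot dish (array([ 0.698 , -0.0372,  0.034 ]), np.float64(0.0002075447835461319)) [ 0.6988 -0.0374  0.03  ] [ 0.6969 -0.0342  0.03  ]
buf [0.4382 0.1447] [[0.4334 0.183 ]
 [0.4598 0.1771]
 [0.4429
[... 699 characters left out ...]
oat64(-94.3), np.float64(178.9), np.float64(85.8), np.float64(-2.4)]
stR t [ 0.4665 -0.1334] [0.0559 0.0403 0.0569 0.041 ] edge ang [np.float64(-93.6), np.float64(177.1), np.float64(87.1), np.float64(-4.4)]
stL s [0.5617 0.1761] [0.0403 0.0531 0.0411 0.0536] edge ang [np.float64(-12.5), np.float64(-97.2), np.float64(168.3), np.float64(81.8)]
stR s [ 0.4651 -0.131 ] [0.0434 0.0498 0.0412 0.0518] edge ang [np.float64(-10.4), np.float64(-98.2), np.float64(172.2), np.float64(84.2)]
stick [[ 0.563   0.1998]
 [ 0.4671 -0.1107]]
dish [ 0.6566 -0.0155  0.012 ] [ 0.6576 -0.017   0.012 ] ends [[ 0.657   0.0591]
 [ 0.6563 -0.0914]
 [ 0.7323 -0.016 ]
 [ 0.5814 -0.015 ]]
stored cap [0.4796 0.3353 0.078 ]
```

```bash
cat > plan.py <<'E'
import sys,numpy as np
from scipy.spatial.transform import Rotation as R
from bench import status
o=status.get_obs();R0=R.from_rotvec(o["orientation"]);p=o["tcp_pos"]
print("t",round(o["clock"],2),"p",p.round(4),"j7",o["joints"][6].round(2))
for a in sys.argv[1:]:   # x,y,z,closing-angle deg
    x,y,z,c=map(float,a.split(","));best=None
    for k in (0,180):
        q=np.radians(c+90+k);X=[np.cos(q),np.sin(q),0];Y=[np.sin(q),-np.cos(q),0]
        d=(R0.inv()*R.from_matrix(np.c_[X,Y,[0,0,-1]])).as_rotvec()
        if best is None or np.linalg.norm(d)<np.linalg.norm(best):best=d
    dp=R0.inv().apply(np.array([x,y,z])-p)
    print(a,"dp",dp.round(4).tolist(),"rot",best.round(3).tolist(),"rows %.1f %.1f"%(np.linalg.norm(dp)/.0625,np.degrees(np.linalg.norm(best))/10.7))
E
python3 plan.py 0.559,-0.177,0.10,123 0.559,-0.177,0.006,123
```

```text
t 0.1 p [ 0.2786 -0.6142  0.2304] j7 -0.08
0.559,-0.177,0.10,123 dp [0.436, -0.2822, 0.1308] rot [-0.002, -0.0, -0.15] rows 8.6 0.8
0.559,-0.177,0.006,123 dp [0.436, -0.282, 0.2248] rot [-0.002, -0.0, -0.15] rows 9.1 0.8
```

```bash
python3 -m handwheel '[{"dp":[0.436,-0.282,0.10],"delta_rot":[-0.002,0,-0.15]},{"dp":[0.436,-0.282,0.10],"delta_rot":[-0.002,0,-0.15]},{"dp":[0.436,-0.282,0.10],"delta_rot":[-0.002,0,-0.15]},{"dp":[0.436,-0.282,0.10],"delta_rot":[-0.002,0,-0.15]},{"dp":[0.436,-0.282,0.10],"delta_rot":[-0.002,0,-0.15]},{"dp":[0.436,-0.282,0.10],"delta_rot":[-0.002,0,-0.15]},{"dp":[0.436,-0.282,0.10],"delta_rot":[-0.002,0,-0.15]},{"dp":[0.436,-0.282,0.10],"delta_rot":[-0.002,0,-0.15]},{"dp":[0.436,-0.282,0.10],"delta_rot":[-0.002,0,-0.15]},{"dp":[0.436,-0.282,0.10],"delta_rot":[-0.002,0,-0.15]},{"dp":[0.436,-0.282,0.13],"delta_rot":[-0.002,0,-0.15]},{"dp":[0.436,-0.282,0.13],"delta_rot":[-0.002,0,-0.15]}]' 1 30; python3 plan.py 0.559,-0.177,0.006,123
```

```text
clock: 1.6
tcp_pos: [0.5569, -0.1789, 0.0995]
orientation: [3.013, 0.889, -0.007]
contact_force: [0.4, 0.8, -0.4]
grip_width: 0.0852
gripper_force: 0.0
t 1.6 p [ 0.5569 -0.1789  0.0995] j7 -0.89
0.559,-0.177,0.006,123 dp [0.0032, -0.0003, 0.0935] rot [-0.001, 0.004, -0.002] rows 1.5 0.0
```

```bash
python3 -m handwheel '[{"dp":[0,0,0.05],"delta_rot":[0,0,0]},{"dp":[0,0,0.08],"delta_rot":[0,0,0]},{"dp":[0,0,0.094],"delta_rot":[0,0,0]},{"dp":[0,0,0.094],"delta_rot":[0,0,0]},{"dp":[0,0,0.094],"delta_rot":[0,0,0]}]'; python3 -m handwheel '[{"dp":[0,0,0],"delta_rot":[0,0,0]},{"dp":[0,0,0],"delta_rot":[0,0,0]},{"dp":[0,0,0],"delta_rot":[0,0,0]},{"dp":[0,0,0],"delta_rot":[0,0,0]},{"dp":[0,0,0],"delta_rot":[0,0,0]}]' 0 30; python3 plan.py 0.6235,-0.038,0.06,123
```

```text
clock: 2.22
tcp_pos: [0.5606, -0.1785, 0.0088]
orientation: [3.009, 0.89, 0.004]
contact_force: [0.3, 0.0, 0.8]
grip_width: 0.0854
gripper_force: 0.0
clock: 2.85
tcp_pos: [0.5598, -0.1781, 0.0079]
orientation: [3.01, 0.891, 0.001]
contact_force: [-1.6, 0.1, 6.3]
grip_width: 0.0369
gripper_force: 29.6
t 2.85 p [ 0.5598 -0.1781  0.0079] j7 -0.92
0.6235,-0.038,0.06,123 dp [0.1297, -0.0827, -0.0522] rot [0.003, -0.0, -0.0] rows 2.6 0.0
```

```bash
python3 -m handwheel '[{"dp":[0,0,-0.02],"delta_rot":[0,0,0]},{"dp":[0,0,-0.055],"delta_rot":[0,0,0]},{"dp":[0.04,-0.026,-0.055],"delta_rot":[0,0,0]},{"dp":[0.09,-0.057,-0.055],"delta_rot":[0,0,0]},{"dp":[0.13,-0.083,-0.055],"delta_rot":[0,0,0]},{"dp":[0.13,-0.083,-0.055],"delta_rot":[0,0,0]},{"dp":[0.13,-0.083,-0.055],"delta_rot":[0,0,0]},{"dp":[0.13,-0.083,-0.055],"delta_rot":[0,0,0]}]'; python3 plan.py 0.6235,-0.038,0.0105,123
python3 - <<'E'
from bench import vision
import cv2
f=vision.grab_frame("scene");cv2.imwrite("pics/s2.png",cv2.resize(f["img"][150:330,180:420],None,fx=3,fy=3))
E
```

```text
clock: 3.85
tcp_pos: [0.6228, -0.0396, 0.0624]
orientation: [3.011, 0.887, -0.0]
contact_force: [0.0, -0.2, 0.2]
grip_width: 0.0369
gripper_force: 30.1
t 3.85 p [ 0.6228 -0.0396  0.0624] j7 -1.14
0.6235,-0.038,0.0105,123 dp [0.0015, -0.0011, 0.0519] rot [0.003, 0.001, -0.003] rows 0.8 0.0
```

View pics/s2.png

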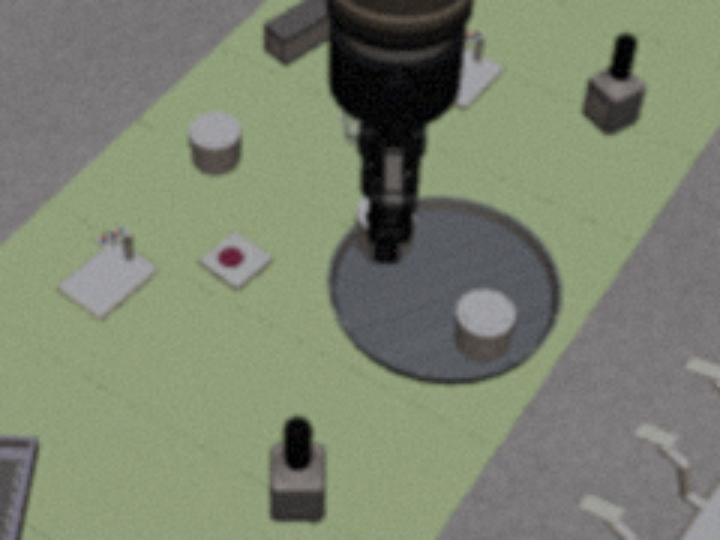

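The pot is held behind the near finger at crop (385,235), over the dish. I'll lower it now.

```bash
python3 -m handwheel '[{"dp":[0,0,0.03],"delta_rot":[0,0,0]},{"dp":[0,0,0.045],"delta_rot":[0,0,0]},{"dp":[0,0,0.050],"delta_rot":[0,0,0]},{"dp":[0,0,0.052],"delta_rot":[0,0,0]},{"dp":[0,0,0.052],"delta_rot":[0,0,0]},{"dp":[0,0,0.052],"delta_rot":[0,0,0]}]'
```

```text
clock: 4.65
tcp_pos: [0.6234, -0.0381, 0.011]
orientation: [3.01, 0.891, 0.001]
contact_force: [-3.5, -0.6, 6.9]
grip_width: 0.0369
gripper_force: 30.6
```

```bash
python3 -m handwheel '[{"dp":[0,0,0],"delta_rot":[0,0,0]},{"dp":[0,0,0],"delta_rot":[0,0,0]},{"dp":[0,0,-0.03],"delta_rot":[0,0,0]},{"dp":[0,0,-0.06],"delta_rot":[0,0,0]},{"dp":[0,0,-0.06],"delta_rot":[0,0,0]}]' 0.65; python3 plan.py 0.458,0,0.07,13 0.458,0,0.007,13
```

```text
clock: 5.28
tcp_pos: [0.6254, -0.0373, 0.0726]
orientation: [3.009, 0.891, 0.008]
contact_force: [0.6, -0.7, -0.5]
grip_width: 0.0557
gripper_force: 0.0
t 5.28 p [ 0.6254 -0.0373  0.0726] j7 -1.14
0.458,0,0.07,13 dp [-0.1201, -0.1225, 0.0015] rot [0.007, -0.001, -1.222] rows 2.7 6.5
0.458,0,0.007,13 dp [-0.1204, -0.1228, 0.0645] rot [0.007, -0.001, -1.222] rows 2.9 6.5
```

```bash
python3 -m handwheel '[{"dp":[-0.12,-0.1225,0],"delta_rot":[0,0,1.92]},{"dp":[-0.12,-0.1225,0],"delta_rot":[0,0,1.92]},{"dp":[-0.12,-0.1225,0],"delta_rot":[0,0,1.92]},{"dp":[-0.12,-0.1225,0],"delta_rot":[0,0,1.92]},{"dp":[-0.12,-0.1225,0],"delta_rot":[0,0,1.92]},{"dp":[-0.12,-0.1225,0],"delta_rot":[0,0,1.92]},{"dp":[-0.12,-0.1225,0],"delta_rot":[0,0,1.92]},{"dp":[-0.12,-0.1225,0],"delta_rot":[0,0,1.92]},{"dp":[-0.12,-0.1225,0],"delta_rot":[0,0,1.92]},{"dp":[-0.12,-0.1225,0],"delta_rot":[0,0,1.92]},{"dp":[-0.12,-0.1225,0],"delta_rot":[0,0,1.92]},{"dp":[-0.12,-0.1225,0],"delta_rot":[0,0,1.92]}]' 1; python3 plan.py 0.458,0,0.007,13
```

```text
clock: 6.78
tcp_pos: [0.4557, -0.0, 0.0695]
orientation: [2.46, -1.952, 0.003]
contact_force: [0.2, 0.1, 0.9]
grip_width: 0.0852
gripper_force: 0.0
t 6.78 p [ 0.4557 -0.      0.0695] j7 -2.85
0.458,0,0.007,13 dp [0.0003, -0.0023, 0.0625] rot [0.0, -0.002, 0.003] rows 1.0 0.0
```

```bash
python3 -m handwheel '[{"dp":[0,-0.002,0],"delta_rot":[0,0,-1.6]},{"dp":[0,-0.002,0],"delta_rot":[0,0,-1.6]},{"dp":[0,-0.002,0],"delta_rot":[0,0,-1.6]},{"dp":[0,-0.002,0],"delta_rot":[0,0,-1.6]},{"dp":[0,-0.002,0],"delta_rot":[0,0,-1.6]},{"dp":[0,-0.002,0],"delta_rot":[0,0,-1.6]},{"dp":[0,-0.002,0],"delta_rot":[0,0,-1.6]},{"dp":[0,-0.002,0],"delta_rot":[0,0,-1.6]},{"dp":[0,-0.002,0],"delta_rot":[0,0,-1.6]}]' 1;python3 -m handwheel '[{"dp":[0,0,0],"delta_rot":[0,0,-1.54]},{"dp":[0,0,0],"delta_rot":[0,0,-1.54]},{"dp":[0,0,0],"delta_rot":[0,0,-1.54]},{"dp":[0,0,0],"delta_rot":[0,0,-1.54]},{"dp":[0,0,0],"delta_rot":[0,0,-1.54]},{"dp":[0,0,0],"delta_rot":[0,0,-1.54]},{"dp":[0,0,0],"delta_rot":[0,0,-1.54]},{"dp":[0,0,0],"delta_rot":[0,0,-1.54]},{"dp":[0,0,0],"delta_rot":[0,0,-1.54]},{"dp":[0,0,0],"delta_rot":[0,0,-1.54]}]'; python3 plan.py 0.458,0,0.007,13
```

```text
clock: 7.9
tcp_pos: [0.4579, 0.0002, 0.0698]
orientation: [3.113, 0.411, 0.001]
contact_force: [0.2, 1.5, -0.4]
grip_width: 0.0854
gripper_force: 0.0
clock: 9.15
tcp_pos: [0.4579, 0.0002, 0.0699]
orientation: [1.959, 2.453, -0.001]
contact_force: [1.3, -0.1, 0.1]
grip_width: 0.0856
gripper_force: 0.0
t 9.15 p [4.579e-01 2.000e-04 6.990e-02] j7 -0.21
0.458,0,0.007,13 dp [-0.0001, 0.0, 0.0629] rot [0.001, 0.002, -0.004] rows 1.0 0.0
```

```bash
python3 -m handwheel '[{"dp":[0,0,0.03],"delta_rot":[0,0,0]},{"dp":[0,0,0.05],"delta_rot":[0,0,0]},{"dp":[0,0,0.062],"delta_rot":[0,0,0]},{"dp":[0,0,0.062],"delta_rot":[0,0,0]},{"dp":[0,0,0.062],"delta_rot":[0,0,0]}]'; python3 -m handwheel '[{"dp":[0,0,0],"delta_rot":[0,0,0]},{"dp":[0,0,0],"delta_rot":[0,0,0]},{"dp":[0,0,0],"delta_rot":[0,0,0]},{"dp":[0,0,0],"delta_rot":[0,0,0]},{"dp":[0,0,0],"delta_rot":[0,0,0]}]' 0 30; python3 plan.py 0.648,0.023,0.063,13
```

```text
clock: 9.78
tcp_pos: [0.4585, 0.0004, 0.0084]
orientation: [1.957, 2.455, -0.0]
contact_force: [-0.3, -0.3, -0.2]
grip_width: 0.0851
gripper_force: 0.0
clock: 10.4
tcp_pos: [0.4582, 0.0002, 0.0083]
orientation: [1.957, 2.455, -0.001]
contact_force: [-1.3, -0.1, 6.0]
grip_width: 0.037
gripper_force: 29.4
t 10.4 p [4.582e-01 2.000e-04 8.300e-03] j7 -0.31
0.648,0.023,0.063,13 dp [-0.0202, 0.1902, -0.0544] rot [0.001, 0.002, -0.002] rows 3.2 0.0
```

```bash
python3 -m handwheel '[{"dp":[0,0,-0.02],"delta_rot":[0,0,0]},{"dp":[0,0,-0.055],"delta_rot":[0,0,0]},{"dp":[-0.005,0.05,-0.055],"delta_rot":[0,0,0]},{"dp":[-0.01,0.10,-0.055],"delta_rot":[0,0,0]},{"dp":[-0.016,0.15,-0.055],"delta_rot":[0,0,0]},{"dp":[-0.020,0.19,-0.055],"delta_rot":[0,0,0]},{"dp":[-0.020,0.19,-0.055],"delta_rot":[0,0,0]},{"dp":[-0.020,0.19,-0.055],"delta_rot":[0,0,0]},{"dp":[-0.020,0.19,-0.055],"delta_rot":[0,0,0]},{"dp":[-0.020,0.19,-0.055],"delta_rot":[0,0,0]}]'; python3 plan.py 0.648,0.023,0.0105,13
```

```text
clock: 11.65
tcp_pos: [0.6468, 0.0229, 0.0632]
orientation: [1.957, 2.455, -0.002]
contact_force: [-0.4, -0.2, -0.6]
grip_width: 0.0366
gripper_force: 30.3
t 11.65 p [0.6468 0.0229 0.0632] j7 -0.19
0.648,0.023,0.0105,13 dp [-0.0001, 0.0012, 0.0527] rot [0.0, 0.002, -0.002] rows 0.8 0.0
```

```bash
python3 -m handwheel '[{"dp":[0,0,0.03],"delta_rot":[0,0,0]},{"dp":[0,0,0.045],"delta_rot":[0,0,0]},{"dp":[0,0,0.050],"delta_rot":[0,0,0]},{"dp":[0,0,0.052],"delta_rot":[0,0,0]},{"dp":[0,0,0.0525],"delta_rot":[0,0,0]},{"dp":[0,0,0.0525],"delta_rot":[0,0,0]}]'
```

```text
clock: 12.4
tcp_pos: [0.6477, 0.0232, 0.0114]
orientation: [1.957, 2.455, -0.001]
contact_force: [-3.2, 0.3, 6.1]
grip_width: 0.0366
gripper_force: 30.7
```

```bash
python3 -m handwheel '[{"dp":[0,0,0],"delta_rot":[0,0,0]},{"dp":[0,0,0],"delta_rot":[0,0,0]},{"dp":[0,0,-0.03],"delta_rot":[0,0,0]},{"dp":[0,0,-0.09],"delta_rot":[0,0,0]},{"dp":[0,0,-0.14],"delta_rot":[0,0,0]},{"dp":[0,0,-0.14],"delta_rot":[0,0,0]}]' 0.65; python3 plan.py 0.6655,-0.1985,0.15,13 0.6655,-0.1985,0.048,13
```

```text
clock: 13.15
tcp_pos: [0.6507, 0.0241, 0.1555]
orientation: [1.953, 2.45, 0.009]
contact_force: [-0.1, 0.3, -0.2]
grip_width: 0.0553
gripper_force: 0.0
t 13.15 p [0.6507 0.0241 0.1555] j7 -0.15
0.6655,-0.1985,0.15,13 dp [-0.2202, -0.0353, 0.0059] rot [0.01, 0.003, -0.002] rows 3.6 0.1
0.6655,-0.1985,0.048,13 dp [-0.2199, -0.0363, 0.1079] rot [0.01, 0.003, -0.002] rows 4.0 0.1
```

```bash
python3 -m handwheel '[{"dp":[-0.05,-0.008,0],"delta_rot":[0,0,0]},{"dp":[-0.11,-0.016,0],"delta_rot":[0,0,0]},{"dp":[-0.17,-0.025,0],"delta_rot":[0,0,0]},{"dp":[-0.22,-0.033,0],"delta_rot":[0,0,0]},{"dp":[-0.22,-0.033,0],"delta_rot":[0,0,0]},{"dp":[-0.22,-0.033,0],"delta_rot":[0,0,0]},{"dp":[-0.22,-0.033,0],"delta_rot":[0,0,0]},{"dp":[-0.22,-0.033,0],"delta_rot":[0,0,0]}]' 0.8; python3 plan.py 0.6655,-0.1985,0.15,13 0.6655,-0.1985,0.048,13
python3 - <<'E'
from bench import vision
import cv2
f=vision.grab_frame("scene");cv2.imwrite("pics/s3.png",cv2.resize(f["img"][150:330,180:420],None,fx=3,fy=3))
E
```

```text
clock: 14.15
tcp_pos: [0.6646, -0.1966, 0.1509]
orientation: [1.954, 2.458, -0.001]
contact_force: [-0.3, 1.6, -0.2]
grip_width: 0.0686
gripper_force: 0.0
t 14.15 p [ 0.6646 -0.1966  0.1509] j7 0.2
0.6655,-0.1985,0.15,13 dp [-0.002, 0.0004, 0.0009] rot [0.001, 0.001, 0.0] rows 0.0 0.0
0.6655,-0.1985,0.048,13 dp [-0.0019, 0.0004, 0.1029] rot [0.001, 0.001, 0.0] rows 1.6 0.0
```

View pics/s3.png

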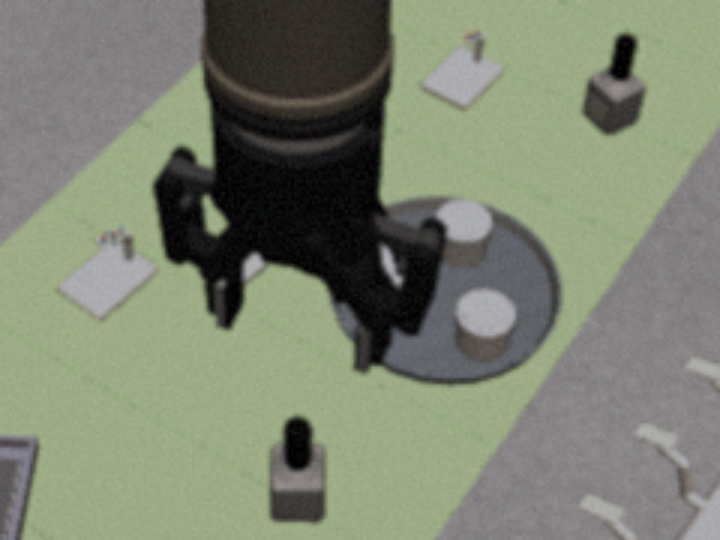

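The new pot stands in the dish at crop (465,230) next to the stored one at (485,320), and the open fingers are above bottle_b, whose cap is at (297,440). Descending.

```bash
python3 -m handwheel '[{"dp":[-0.001,0,0.04],"delta_rot":[0,0,0]},{"dp":[-0.001,0,0.08],"delta_rot":[0,0,0]},{"dp":[-0.001,0,0.104],"delta_rot":[0,0,0]},{"dp":[-0.001,0,0.104],"delta_rot":[0,0,0]},{"dp":[-0.001,0,0.104],"delta_rot":[0,0,0]}]'; python3 -m handwheel '[{"dp":[0,0,0],"delta_rot":[0,0,0]},{"dp":[0,0,0],"delta_rot":[0,0,0]},{"dp":[0,0,0],"delta_rot":[0,0,0]},{"dp":[0,0,0],"delta_rot":[0,0,0]},{"dp":[0,0,0],"delta_rot":[0,0,0]},{"dp":[0,0,0],"delta_rot":[0,0,0]}]' 0 40; python3 plan.py 0.546,0.385,0.16,13
```

```text
clock: 14.82
tcp_pos: [0.666, -0.1995, 0.0485]
orientation: [1.955, 2.454, 0.001]
contact_force: [-0.6, 0.1, 0.2]
grip_width: 0.0683
gripper_force: 0.0
clock: 15.58
tcp_pos: [0.665, -0.1997, 0.0475]
orientation: [1.956, 2.455, -0.001]
contact_force: [-1.6, 0.1, 4.9]
grip_width: 0.0149
gripper_force: 39.2
t 15.57 p [ 0.665  -0.1997  0.0475] j7 0.16
0.546,0.385,0.16,13 dp [0.5963, 0.0145, -0.1139] rot [0.001, 0.002, -0.002] rows 9.7 0.0
```

```bash
python3 -m handwheel '[{"dp":[0,0,-0.02],"delta_rot":[0,0,0]},{"dp":[0,0,-0.06],"delta_rot":[0,0,0]},{"dp":[0.01,0,-0.10],"delta_rot":[0,0,0]},{"dp":[0.05,0.001,-0.115],"delta_rot":[0,0,0]},{"dp":[0.10,0.002,-0.115],"delta_rot":[0,0,0]},{"dp":[0.15,0.004,-0.115],"delta_rot":[0,0,0]},{"dp":[0.20,0.005,-0.115],"delta_rot":[0,0,0]},{"dp":[0.25,0.006,-0.115],"delta_rot":[0,0,0]},{"dp":[0.30,0.007,-0.115],"delta_rot":[0,0,0]},{"dp":[0.35,0.009,-0.115],"delta_rot":[0,0,0]},{"dp":[0.40,0.01,-0.115],"delta_rot":[0,0,0]},{"dp":[0.44,0.011,-0.115],"delta_rot":[0,0,0]}]'; python3 -m handwheel '[{"dp":[0.05,0.001,0],"delta_rot":[0,0,0]},{"dp":[0.10,0.002,0],"delta_rot":[0,0,0]},{"dp":[0.14,0.003,0],"delta_rot":[0,0,0]},{"dp":[0.156,0.0035,0],"delta_rot":[0,0,0]},{"dp":[0.156,0.0035,0],"delta_rot":[0,0,0]},{"dp":[0.156,0.0035,0],"delta_rot":[0,0,0]},{"dp":[0.156,0.0035,0],"delta_rot":[0,0,0]}]';python3 plan.py 0.546,0.385,0.16,13
python3 - <<'E'
from bench import vision
import cv2
for n,(a,b,c,d) in {"scene":(60,180,290,450),"top":(190,280,80,200)}.items():
    f=vision.grab_frame(n);cv2.imwrite(f"pics/{n}4.png",cv2.resize(f["img"][a:b,c:d],(560,420) if n=="scene" else (560,420)))
a,b=cv2.imread("pics/scene4.png"),cv2.imread("pics/top4.png");cv2.imwrite("pics/c4.png",cv2.resize(cv2.hconcat([a,b]),(800,300)))
E
```

```text
clock: 17.08
tcp_pos: [0.5764, 0.2345, 0.1622]
orientation: [1.955, 2.457, 0.001]
contact_force: [0.1, -0.7, 0.6]
grip_width: 0.0149
gripper_force: 39.1
clock: 17.95
tcp_pos: [0.5469, 0.3826, 0.1608]
orientation: [1.96, 2.452, -0.002]
contact_force: [0.3, -0.6, -0.8]
grip_width: 0.0149
gripper_force: 39.1
t 17.95 p [0.5469 0.3826 0.1608] j7 -0.74
0.546,0.385,0.16,13 dp [0.0025, -0.0004, 0.0008] rot [0.001, 0.003, -0.005] rows 0.0 0.0
```

View pics/c4.png

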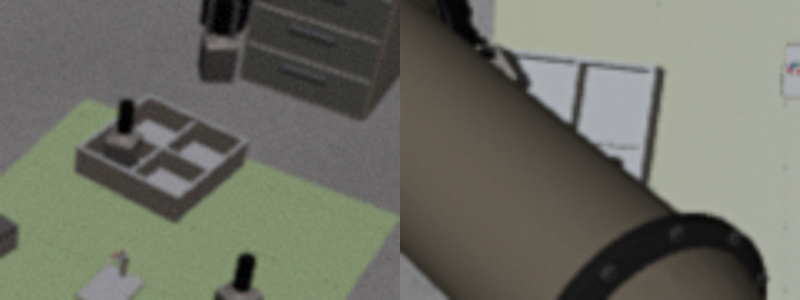

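The bottle is held upright at left panel (220,55), and the stored bottle is in the near-left bay at (125,130). Lowering into the opposite bay.

```bash
python3 -m handwheel '[{"dp":[0.001,0,0.04],"delta_rot":[0,0,0]},{"dp":[0.001,0,0.075],"delta_rot":[0,0,0]},{"dp":[0.001,0,0.095],"delta_rot":[0,0,0]},{"dp":[0.001,0,0.104],"delta_rot":[0,0,0]},{"dp":[0.001,0,0.107],"delta_rot":[0,0,0]},{"dp":[0.001,0,0.109],"delta_rot":[0,0,0]},{"dp":[0.001,0,0.109],"delta_rot":[0,0,0]}]'
```

```text
clock: 18.92
tcp_pos: [0.5461, 0.386, 0.0526]
orientation: [1.957, 2.455, 0.001]
contact_force: [0.0, 0.0, -0.5]
grip_width: 0.015
gripper_force: 39.1
```

```bash
python3 -m handwheel '[{"dp":[0,0,0.001],"delta_rot":[0,0,0]},{"dp":[0,0,0.002],"delta_rot":[0,0,0]},{"dp":[0,0,0.002],"delta_rot":[0,0,0]}]'
```

```text
clock: 19.3
tcp_pos: [0.5462, 0.3861, 0.0515]
orientation: [1.957, 2.455, 0.001]
contact_force: [-0.6, -1.9, 8.3]
grip_width: 0.0147
gripper_force: 40.3
```

```bash
python3 -m handwheel '[{"dp":[0,0,0],"delta_rot":[0,0,0]},{"dp":[0,0,0],"delta_rot":[0,0,0]},{"dp":[0,0,0],"delta_rot":[0,0,0]},{"dp":[0,0,-0.04],"delta_rot":[0,0,0]},{"dp":[0,0,-0.10],"delta_rot":[0,0,0]},{"dp":[0,0,-0.11],"delta_rot":[0,0,0]},{"dp":[0,0,-0.11],"delta_rot":[0,0,0]},{"dp":[0,0,-0.11],"delta_rot":[0,0,0]}]' 0.5; python3 plan.py 0.6743,0.198,0.15,45 0.6743,0.198,0.048,45
```

```text
clock: 20.3
tcp_pos: [0.5448, 0.3849, 0.1579]
orientation: [1.957, 2.456, -0.006]
contact_force: [-1.1, 0.5, 0.3]
grip_width: 0.0428
gripper_force: 0.0
t 20.3 p [0.5448 0.3849 0.1579] j7 -0.75
0.6743,0.198,0.15,45 dp [-0.2111, 0.0845, 0.0084] rot [-0.003, 0.003, -0.56] rows 3.6 3.0
0.6743,0.198,0.048,45 dp [-0.2107, 0.0847, 0.1104] rot [-0.003, 0.003, -0.56] rows 4.0 3.0
```

```bash
python3 -m handwheel '[{"dp":[-0.05,0.02,0],"delta_rot":[0,0,-0.14]},{"dp":[-0.10,0.04,0],"delta_rot":[0,0,-0.28]},{"dp":[-0.15,0.06,0],"delta_rot":[0,0,-0.42]},{"dp":[-0.20,0.08,0],"delta_rot":[0,0,-0.56]},{"dp":[-0.2115,0.0833,0],"delta_rot":[0,0,-0.56]},{"dp":[-0.2115,0.0833,0],"delta_rot":[0,0,-0.56]},{"dp":[-0.2115,0.0833,0],"delta_rot":[0,0,-0.56]},{"dp":[-0.2115,0.0833,0],"delta_rot":[0,0,-0.56]}]' 0.8; python3 plan.py 0.6743,0.198,0.15,45 0.6743,0.198,0.048,45
```

```text
clock: 21.3
tcp_pos: [0.6728, 0.2005, 0.1603]
orientation: [1.198, 2.903, -0.001]
contact_force: [0.5, 0.5, 0.5]
grip_width: 0.0687
gripper_force: 0.0
t 21.3 p [0.6728 0.2005 0.1603] j7 0.1
0.6743,0.198,0.15,45 dp [-0.0028, -0.0007, 0.0103] rot [-0.0, 0.001, 0.002] rows 0.2 0.0
0.6743,0.198,0.048,45 dp [-0.0027, -0.0007, 0.1123] rot [-0.0, 0.001, 0.002] rows 1.8 0.0
```

```bash
python3 -m handwheel '[{"dp":[-0.001,0,0.04],"delta_rot":[0,0,0]},{"dp":[-0.001,0,0.08],"delta_rot":[0,0,0]},{"dp":[-0.001,0,0.105],"delta_rot":[0,0,0]},{"dp":[-0.001,0,0.113],"delta_rot":[0,0,0]},{"dp":[-0.001,0,0.113],"delta_rot":[0,0,0]},{"dp":[-0.001,0,0.113],"delta_rot":[0,0,0]}]'; python3 -m handwheel '[{"dp":[0,0,0],"delta_rot":[0,0,0]},{"dp":[0,0,0],"delta_rot":[0,0,0]},{"dp":[0,0,0],"delta_rot":[0,0,0]},{"dp":[0,0,0],"delta_rot":[0,0,0]},{"dp":[0,0,0],"delta_rot":[0,0,0]},{"dp":[0,0,0],"delta_rot":[0,0,0]}]' 0 40; python3 plan.py 0.539,0.326,0.16,45
```

```text
clock: 22.05
tcp_pos: [0.6758, 0.1979, 0.049]
orientation: [1.202, 2.899, 0.001]
contact_force: [-0.1, 0.0, -0.0]
grip_width: 0.0684
gripper_force: 0.0
clock: 22.8
tcp_pos: [0.6749, 0.1973, 0.0475]
orientation: [1.202, 2.901, -0.002]
contact_force: [-0.8, -0.1, 2.6]
grip_width: 0.0145
gripper_force: 39.4
t 22.8 p [0.6749 0.1973 0.0475] j7 0.04
0.539,0.326,0.16,45 dp [0.1868, -0.0052, -0.1129] rot [-0.0, 0.002, -0.0] rows 3.5 0.0
```

```bash
python3 -m handwheel '[{"dp":[0,0,-0.02],"delta_rot":[0,0,0]},{"dp":[0,0,-0.06],"delta_rot":[0,0,0]},{"dp":[0.01,0,-0.10],"delta_rot":[0,0,0]},{"dp":[0.05,-0.002,-0.113],"delta_rot":[0,0,0]},{"dp":[0.10,-0.003,-0.113],"delta_rot":[0,0,0]},{"dp":[0.15,-0.004,-0.113],"delta_rot":[0,0,0]},{"dp":[0.187,-0.005,-0.113],"delta_rot":[0,0,0]},{"dp":[0.187,-0.005,-0.113],"delta_rot":[0,0,0]},{"dp":[0.187,-0.005,-0.113],"delta_rot":[0,0,0]},{"dp":[0.187,-0.005,-0.113],"delta_rot":[0,0,0]},{"dp":[0.187,-0.005,-0.113],"delta_rot":[0,0,0]}]'
python3 - <<'E'
from bench import vision
import cv2
f=vision.grab_frame("scene");cv2.imwrite("pics/s5.png",cv2.resize(f["img"][60:210,290:450],(640,600)))
E
python3 plan.py 0.539,0.326,0.053,45
```

```text
clock: 24.18
tcp_pos: [0.5398, 0.3253, 0.1598]
orientation: [1.205, 2.899, -0.002]
contact_force: [0.5, 0.1, -0.3]
grip_width: 0.0147
gripper_force: 39.2
t 24.23 p [0.5396 0.3255 0.1598] j7 -0.19
0.539,0.326,0.053,45 dp [0.001, 0.0, 0.1068] rot [-0.001, 0.002, -0.002] rows 1.7 0.0
```

View pics/s5.png

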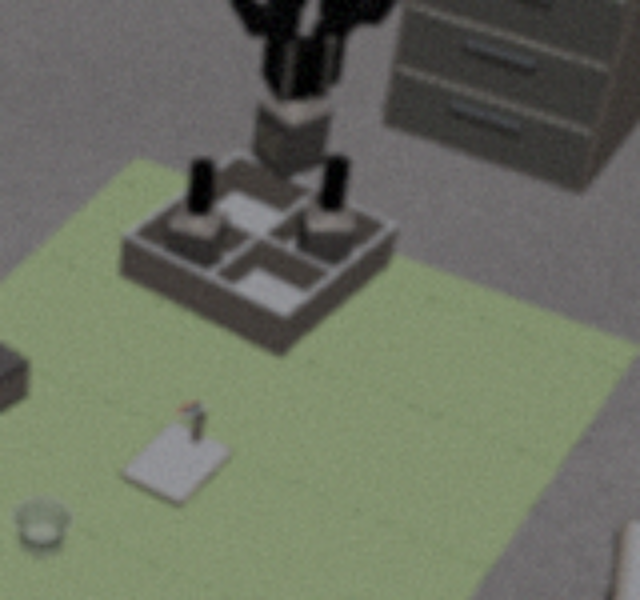

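The first bottle stands in the right-hand bay at (330,225). The front bay at (270,285) is empty, and the second bottle is held above it. Lowering.

```bash
python3 -m handwheel '[{"dp":[0,0,0.04],"delta_rot":[0,0,0]},{"dp":[0,0,0.075],"delta_rot":[0,0,0]},{"dp":[0,0,0.095],"delta_rot":[0,0,0]},{"dp":[0,0,0.104],"delta_rot":[0,0,0]},{"dp":[0,0,0.107],"delta_rot":[0,0,0]},{"dp":[0,0,0.109],"delta_rot":[0,0,0]},{"dp":[0,0,0.1095],"delta_rot":[0,0,0]},{"dp":[0,0,0.1095],"delta_rot":[0,0,0]}]'
```

```text
clock: 25.22
tcp_pos: [0.5396, 0.3266, 0.0515]
orientation: [1.202, 2.9, 0.0]
contact_force: [-0.1, 0.4, 4.5]
grip_width: 0.0149
gripper_force: 39.5
```

Touching the floor. Releasing, rising, then planning the move to the buffer.

```bash
python3 -m handwheel '[{"dp":[0,0,0],"delta_rot":[0,0,0]},{"dp":[0,0,0],"delta_rot":[0,0,0]},{"dp":[0,0,0],"delta_rot":[0,0,0]},{"dp":[0,0,-0.04],"delta_rot":[0,0,0]},{"dp":[0,0,-0.08],"delta_rot":[0,0,0]},{"dp":[0,0,-0.09],"delta_rot":[0,0,0]},{"dp":[0,0,-0.09],"delta_rot":[0,0,0]},{"dp":[0,0,-0.09],"delta_rot":[0,0,0]}]' 0.5; python3 plan.py 0.4387,0.145,0.10,-13.4 0.487,-0.361,0.1,32
```

```text
clock: 26.22
tcp_pos: [0.5383, 0.3254, 0.1388]
orientation: [1.203, 2.902, -0.005]
contact_force: [-0.7, -0.2, -0.3]
grip_width: 0.0426
gripper_force: 0.0
t 26.23 p [0.5383 0.3254 0.1388] j7 -0.2
0.4387,0.145,0.10,-13.4 dp [-0.0572, -0.1978, 0.0395] rot [-0.002, 0.003, 1.019] rows 3.4 5.5
0.487,-0.361,0.1,32 dp [-0.4493, -0.5213, 0.0412] rot [-0.003, 0.002, 0.226] rows 11.0 1.2
```

```bash
python3 -m handwheel '[{"dp":[-0.012,-0.04,0],"delta_rot":[0,0,0.18]},{"dp":[-0.025,-0.08,0],"delta_rot":[0,0,0.36]},{"dp":[-0.037,-0.13,0],"delta_rot":[0,0,0.54]},{"dp":[-0.05,-0.17,0],"delta_rot":[0,0,0.72]},{"dp":[-0.057,-0.1995,0],"delta_rot":[0,0,0.9]},{"dp":[-0.057,-0.1995,0.04],"delta_rot":[0,0,1.02]},{"dp":[-0.057,-0.1995,0.04],"delta_rot":[0,0,1.02]},{"dp":[-0.057,-0.1995,0.04],"delta_rot":[0,0,1.02]},{"dp":[-0.057,-0.1995,0.04],"delta_rot":[0,0,1.02]}]' 0.8; python3 plan.py 0.4387,0.145,0.014,-13.4
```

```text
clock: 27.35
tcp_pos: [0.4389, 0.1456, 0.1014]
orientation: [2.463, 1.947, 0.002]
contact_force: [0.4, -0.2, 0.3]
grip_width: 0.0686
gripper_force: 0.0
t 27.35 p [0.4389 0.1456 0.1014] j7 -0.93
0.4387,0.145,0.014,-13.4 dp [-0.0005, -0.0003, 0.0874] rot [0.002, 0.0, 0.001] rows 1.4 0.0
```

```bash
python3 -m handwheel '[{"dp":[0,0,0.04],"delta_rot":[0,0,0]},{"dp":[0,0,0.07],"delta_rot":[0,0,0]},{"dp":[0,0,0.087],"delta_rot":[0,0,0]},{"dp":[0,0,0.087],"delta_rot":[0,0,0]},{"dp":[0,0,0.087],"delta_rot":[0,0,0]}]'; python3 -m handwheel '[{"dp":[0,0,0],"delta_rot":[0,0,0]},{"dp":[0,0,0],"delta_rot":[0,0,0]},{"dp":[0,0,0],"delta_rot":[0,0,0]},{"dp":[0,0,0],"delta_rot":[0,0,0]},{"dp":[0,0,0],"delta_rot":[0,0,0]}]' 0 30; python3 plan.py 0.487,-0.361,0.1,32
```

```text
clock: 27.98
tcp_pos: [0.4391, 0.1451, 0.0145]
orientation: [2.464, 1.944, 0.002]
contact_force: [0.0, 0.1, -0.0]
grip_width: 0.0682
gripper_force: 0.0
clock: 28.6
tcp_pos: [0.4387, 0.1448, 0.0143]
orientation: [2.465, 1.944, 0.001]
contact_force: [-1.1, -0.4, 5.0]
grip_width: 0.0254
gripper_force: 29.7
t 28.6 p [0.4387 0.1448 0.0143] j7 -1.05
0.487,-0.361,0.1,32 dp [-0.4807, 0.165, -0.0848] rot [0.002, 0.002, -0.794] rows 8.2 4.2
```

```bash
python3 -m handwheel '[{"dp":[0,0,-0.03],"delta_rot":[0,0,0]},{"dp":[-0.01,0.003,-0.075],"delta_rot":[0,0,0]},{"dp":[-0.05,0.017,-0.085],"delta_rot":[0,0,-0.06]},{"dp":[-0.10,0.034,-0.085],"delta_rot":[0,0,-0.16]},{"dp":[-0.15,0.051,-0.085],"delta_rot":[0,0,-0.26]},{"dp":[-0.20,0.069,-0.085],"delta_rot":[0,0,-0.36]},{"dp":[-0.25,0.086,-0.085],"delta_rot":[0,0,-0.46]},{"dp":[-0.30,0.103,-0.085],"delta_rot":[0,0,-0.56]},{"dp":[-0.35,0.12,-0.085],"delta_rot":[0,0,-0.66]},{"dp":[-0.40,0.137,-0.085],"delta_rot":[0,0,-0.76]},{"dp":[-0.44,0.151,-0.085],"delta_rot":[0,0,-0.793]},{"dp":[-0.47,0.161,-0.085],"delta_rot":[0,0,-0.793]}]'; python3 -m handwheel '[{"dp":[0,0,0],"delta_rot":[0,0,0]},{"dp":[0,0,0],"delta_rot":[0,0,0]},{"dp":[0,0,0],"delta_rot":[0,0,0]}]';python3 plan.py 0.487,-0.361,0.1,32
python3 - <<'E'
from bench import vision
import cv2
a=[]
for n,(y0,y1,x0,x1) in {"scene":(190,390,100,300),"top":(180,280,350,450)}.items():
    f=vision.grab_frame(n);a.append(cv2.resize(f["img"][y0:y1,x0:x1],(400,400)))
cv2.imwrite("pics/c6.png",cv2.hconcat(a))
E
```

```text
clock: 30.1
tcp_pos: [0.4847, -0.3522, 0.0995]
orientation: [1.525, 2.744, -0.002]
contact_force: [-0.3, 0.1, -0.3]
grip_width: 0.0252
gripper_force: 29.9
clock: 30.48
tcp_pos: [0.4855, -0.3482, 0.0997]
orientation: [1.52, 2.748, -0.001]
contact_force: [0.5, -0.7, -0.0]
grip_width: 0.0257
gripper_force: 29.9
t 30.48 p [ 0.4855 -0.3482  0.0997] j7 0.79
0.487,-0.361,0.1,32 dp [-0.0116, -0.0055, -0.0003] rot [0.0, 0.002, 0.002] rows 0.2 0.0
```

View pics/c6.png

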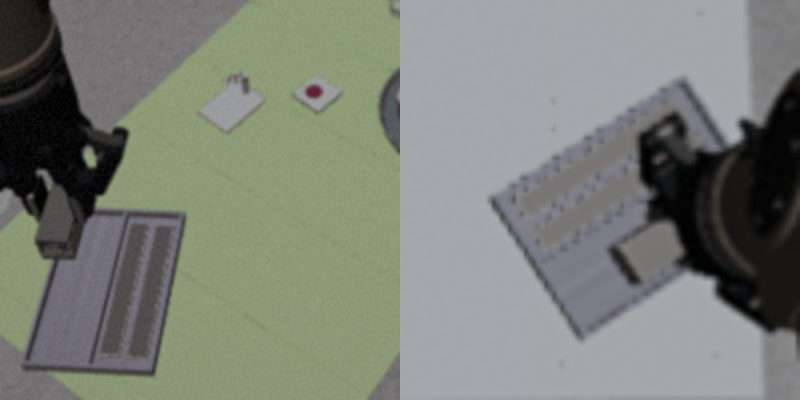

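The block is aligned with the empty lane (right panel, around (650,250)), and the files are in the other lane. I'll shift it to mid-lane and lower.

```bash
python3 -m handwheel '[{"dp":[-0.0116,-0.0055,0.02],"delta_rot":[0,0,0]},{"dp":[-0.0116,-0.0055,0.05],"delta_rot":[0,0,0]},{"dp":[-0.0116,-0.0055,0.07],"delta_rot":[0,0,0]},{"dp":[-0.0116,-0.0055,0.078],"delta_rot":[0,0,0]},{"dp":[-0.0116,-0.0055,0.081],"delta_rot":[0,0,0]},{"dp":[-0.0116,-0.0055,0.083],"delta_rot":[0,0,0]},{"dp":[-0.0116,-0.0055,0.083],"delta_rot":[0,0,0]}]'
```

```text
clock: 31.45
tcp_pos: [0.4875, -0.3629, 0.0174]
orientation: [1.522, 2.744, -0.002]
contact_force: [1.2, 1.1, -0.5]
grip_width: 0.0253
gripper_force: 29.9
```

```bash
python3 -m handwheel '[{"dp":[0,0,0.0005],"delta_rot":[0,0,0]},{"dp":[0,0,0.001],"delta_rot":[0,0,0]},{"dp":[0,0,0.001],"delta_rot":[0,0,0]}]'
```

```text
clock: 31.82
tcp_pos: [0.4876, -0.3629, 0.0173]
orientation: [1.522, 2.744, -0.003]
contact_force: [-3.7, 1.5, 10.3]
grip_width: 0.0251
gripper_force: 31.3
```

Contact with the lane floor at the expected height. Releasing, retreating and checking.

```bash
python3 -m handwheel '[{"dp":[0,0,0],"delta_rot":[0,0,0]},{"dp":[0,0,0],"delta_rot":[0,0,0]},{"dp":[0,0,0],"delta_rot":[0,0,0]},{"dp":[0,0,-0.03],"delta_rot":[0,0,0]},{"dp":[0,0,-0.08],"delta_rot":[0,0,0]},{"dp":[0,0,-0.14],"delta_rot":[0,0,0]},{"dp":[0,0,-0.2],"delta_rot":[0,0,0]},{"dp":[-0.05,-0.05,-0.2],"delta_rot":[0,0,0]},{"dp":[-0.09,-0.09,-0.2],"delta_rot":[0,0,0]},{"dp":[-0.13,-0.13,-0.2],"delta_rot":[0,0,0]},{"dp":[-0.15,-0.15,-0.2],"delta_rot":[0,0,0]},{"dp":[-0.15,-0.15,-0.2],"delta_rot":[0,0,0]}]' 0.6
python3 - <<'E'
from bench import vision
import cv2
t=vision.grab_frame("top")["img"][140:290,100:450];s=vision.grab_frame("scene")["img"]
cv2.imwrite("pics/t7.png",cv2.resize(t,(800,343)));cv2.imwrite("pics/s7.png",cv2.resize(s[60:400,60:460],(700,595)))
E
```

```text
clock: 33.33
tcp_pos: [0.4365, -0.5718, 0.2148]
orientation: [1.53, 2.743, -0.003]
contact_force: [0.4, -0.6, -0.0]
grip_width: 0.0512
gripper_force: 0.0
```

View pics/t7.png

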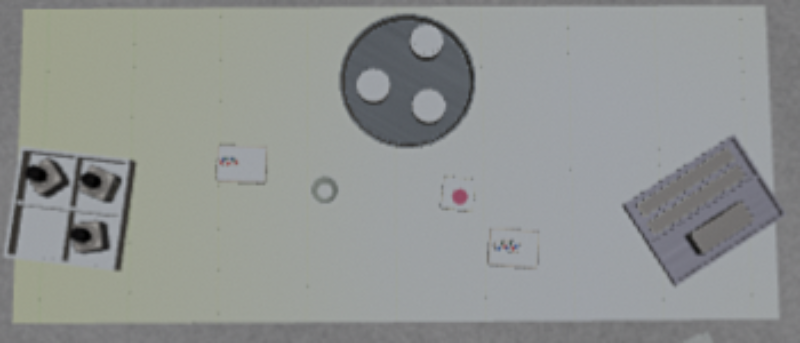

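View pics/s7.png

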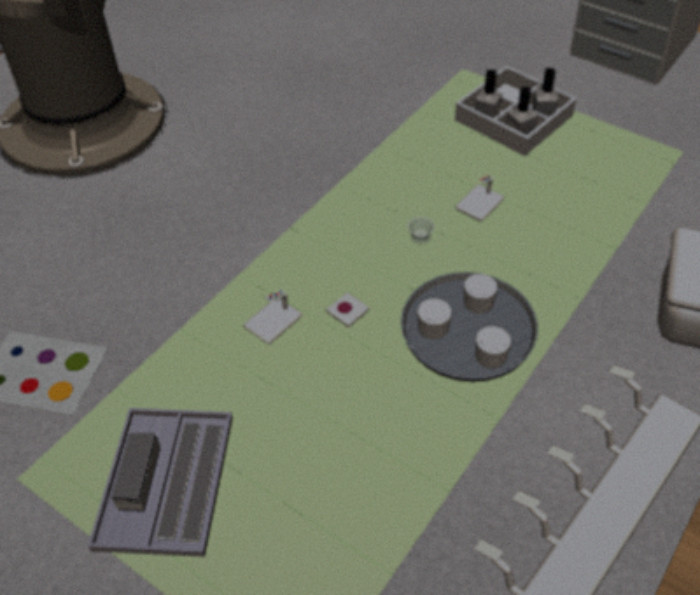

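Both views show three bottles upright in the caddy (top view, around (40,180), (100,182) and (90,237)), three pots in the dish around (410,80), the block in the empty lane at (722,228), and the stands where they began. Handing in.

```bash
python3 -m handwheel '[{"dp":[0,0,0],"delta_rot":[0,0,0]},{"dp":[0,0,0],"delta_rot":[0,0,0]},{"dp":[0,0,0],"delta_rot":[0,0,0]},{"dp":[0,0,0],"delta_rot":[0,0,0]}]'; python3 -c "from bench import r;print(r.hand_in())"
```

```text
clock: 33.92
tcp_pos: [0.439, -0.5688, 0.216]
orientation: [1.522, 2.746, -0.002]
contact_force: [-1.1, 0.2, 0.9]
grip_width: 0.0514
gripper_force: 0.0
the job is handed in; nothing more can be done
None
```

I handed the job in at about 34 s (no verdict was returned): the last pictures show both bottles upright in caddy bays, both pots lid up in the dish, the buffer block flat in the empty file lane, and both sample stands where they began.

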